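# Turn the menu leaf over and clip it against the wind

## Robot

A 6-joint arm with a two-finger parallel gripper is mounted at the origin on the work surface. World frame = base frame: x ahead of the robot, y to its left, z up, the work surface at z = 0. Lengths are in m, angles in degrees, forces in N, time in s.
With the tool pointing down it reaches from about 0.25 to 0.725 m from the base axis. Payload 9.7 kg.
Tool frame: the origin (TCP) lies at the very end of the fingers, on their centre line; the grasp point (between the pads) lies 19 mm behind it; z points along the fingers, y is the direction in which the jaws open and shut (so a half turn about z gives the same grasp; the last joint's range is limited). The gripper opens to 85 mm and grips with 20 to 120 N. Pads are 22 mm wide; open, the fingers measure 114 mm over their backs; the gripper's body (76 mm by 85 mm) begins 54 mm behind the grasp point. The pads swing forward as they close: fully open they stand 13 mm farther back than shut.
Start: joints at [63.197, 4.979, 10.078, 95.1, 0, 90], TCP at [0.248, 0.491, 0.231] pointing down, gripper open.
Joint ranges: [-179.16, 179.16], [-48.56, 103.87], [-65.8, 70.77], [-126.05, 130.52], [-82.76, 87.17], [-180, 180]. Speed limits (degrees/s): [127.2, 127.2, 147.25, 180, 180, 180].

## Interface

Orientations are given as [roll, pitch, yaw] about the fixed x, y, z axes, in that order (R = Rz(yaw) Ry(pitch) Rx(roll)).
In Python, from workcell import bot gives the robot as it stands.
- The arm moves only by the shell command python3 -m pendant 'ROWS' [FORCE]. ROWS is JSON, a list that holds one entry, the list of rows, each a list of 7 numbers: the shift along the tool's x, y, z in cm, then the turn, a rotation vector about the tool's x, y, z in rad, then the opening in per cent of the stroke, from 0 (shut) to 100 (fully open). In form: [[[dx, dy, dz, ax, ay, az, gripper], ...]]. A call has 1 to 5 rows; each row shifts and turns the pose as measured when the row begins, along the tool's axes as they then stand; what a row does not reach is not made up. A row lasts 1/12 s, in which the tool goes at most 41.7 mm and 7.16 degrees, less where a joint would pass 70% of its speed; a pose out of reach is approached as far as the arm can. A call with a gripper value outside its range is refused whole. The fingers move at their own pace and stop on an object; FORCE is the grip in N (left out, the last holds). Time passes only in rows, so rows that do not move let the fingers close. It gives the time, the measured TCP pose, the force and the opening at its end, in the units of the state.
- bot.get_obs(): the state, without advancing time (a new reading comes with each control period).
- bot.camera(name): name is "scene" or "top"; returns the picture (384x512x3 uint8, red, green, blue); there is no depth.
- bot.get_calibration(name): a dict with "intrinsics" (3x3 intrinsics, pixels), "D" ([k1, k2, p1, p2, k3] as OpenCV has them; the pictures are not rectified), "pose" (4x4, takes a point from camera to world coordinates). Camera axes: x right, y down, z forward; pixel columns grow to the right and rows downward; lengths in m; the calibration is good to about 2 mm. A picture is of the moment at which its call begins. get_calibration takes no time and is no camera call.
- bot.job_done(): hands the job in, once; it reports no verdict.
Trained networks look in the newest picture that a camera, given by its name, has taken for a name from the list of things; names that differ only in an ending like _2 or _b are one class to them, and where a whole thing is asked for, a point or a joint stands for the part that bears it (a point fixed in the world has none). Each returns a list of dicts, best first, with "confidence" (0 to 1); they miss things now and then, are a little off and sometimes report something else, mostly with a low value. They report only what shows in the picture. A call takes as long as a camera call.
- bot.masks_of(camera, thing): "pixels" (384x512 bool, what is visible of it) and "extent" ([left, top, right, bottom] in pixels, round what is visible of it).
- bot.mark_of(camera, thing): "uv" ([column, row] in pixels: a listed point, or the origin of a listed thing).
The state is a dict: "time": time; "q": joint angles; "qd": joint speeds; "joint_efforts": joint torques, N m; "ee_pos": TCP position; "tcp_rot": TCP orientation; "wrist_force": force on the tool from outside, world axes, zero at the start; "torque": the same for the moment, N m; "opening": finger opening in m.
Only numpy, scipy, OpenCV 4.12 (cv2) and the standard library are available. Lean on these libraries where they do the work, as an engineer would, in place of code of your own. Each camera call takes 0.05 s, during which the arm holds its last target. There are 200 camera calls.

## Task

Using only a fingertip or the outside of the fingers, push the half-raised leaf of the green stone menu stand up and over its brass spine and on down until it lies fully flat on the other side, then push the black peg so that the brass wind clip swings all the way across over the leaf. Push gently: do not pinch or slam anything, do not lift or shove the stand, leave the clip parked until the leaf is down, and leave the other things on the counter alone.

Things in the scene. Friction and masses are not known exactly. Their poses are not given: they have to be found in the camera images.
- stand: Loose heavy menu stand (about 3 kg) on the counter: dark green stone base 240 (x) x 400 (y) x 20 mm high, spanning y -185 to +215 mm in its own frame. Origin at counter level right under the middle of the spine; x runs along the spine, y points from the leaf's starting side to the side where it must lie (the clip's side), z up. Stands at any place and yaw (within about 0.3 rad of the world axes).
- spine (a point): Middle of the brass spine (hinge axis, 204 mm long along the stand's x, 12 mm thick), 28 mm above the counter.
- leaf (a joint): Angle of the leaf about the spine, rad: 0 = flat on the starting side (stand -y), 1.57 = upright, 3.14 = flat on the other side (+y), a firm stop on the rests. Starts part-way raised, 0.6 to 1.0. The hinge is stiff (about 0.24 N m of friction), so the leaf stays at whatever angle it is left; it takes roughly 1 to 3 N at the free edge to move it.
- leaf_edge (a point): Middle of the leaf's free edge, at half its thickness, 165 mm from the spine axis. The leaf is a rigid wooden panel 200 mm (along the spine) x 155 mm x 8 mm, 160 g, blue with white diamonds on the face that looks up and away at the start, terracotta with yellow diamonds on the other, which faces up once flipped; flat, its upper face is 32 mm above the counter. Nothing stands under the raised leaf but the base.
- clip (a joint): Angle of the wind clip about its upright pivot, rad: 0 = parked along the outer edge of the base, clear of the leaf, bar pointing along stand +x; 1.57 = across (hard stop), bar pointing along stand -y over the flipped leaf. Grows clockwise from above. Starts at 0 to 0.2. Light friction (about 0.04 N m, under 1 N at the peg); stays where left.
- clip_pivot (a point): On the clip's pivot axis at the underside of the bar, 35 mm above the counter, at stand x -50, y +195 mm. The brass bar is 16 mm wide and 6 mm thick, 73 mm long.
- clip_peg (a point): Centre of the top of the black upright peg on the clip's end, 65 mm from the pivot; peg 14 mm in diameter, its top 78 mm above the counter, standing about 37 mm proud of the bar: pushed sideways to swing the clip.
- jar: Empty open amber glass jar, 82 mm across, 115 mm tall, just beyond the stand. Origin under its centre. Bystander.
- garlic_keeper: White ceramic garlic keeper with a blue knobbed lid, 112 mm across, 130 mm tall, just beyond the stand. Origin under its centre. Bystander.
- tongs_big: Steel salad tongs lying flat, 240 x 66 mm, 15 mm high. Origin at counter level near the middle. Bystander.
- tongs_small: Smaller steel tongs lying flat, 190 x 66 mm, 15 mm high. Origin at counter level near the middle. Bystander.
- oil: Green glass bottle, 64 mm across, 220 mm tall, to the left of the stand. Origin under its centre. Bystander. (Not listed, fixed and out of the way: a 140 mm high storage tub at the far right of the counter and a 232 mm high upright cutting board at its left edge.)

How it is judged (in metres and radians):
On the way, in this order (a step that is already met when the one before it is completed fails the run):
1. the leaf is turned over its spine and lies flat on the other side (value of joint leaf above 3.04 rad), for 0.2 s.
2. the clip is swung across over the leaf (value of joint clip above 1.35 rad and value of joint leaf above 3.04 rad), for 0.2 s.
At the end, for the whole second after the job is handed in: The leaf lies flat on the other side (within 0.1 rad of its stop), the clip is across (at least 1.35 of 1.57 rad), the stand is within 30 mm of where it started, resting on the counter, and the bystanders still stand as they did (all of step 2 and distance of stand from where it was at the start of the episode below 0.03 m and height (world z) of stand below 0.01 m and linear speed of stand below 0.02 m/s and angle between each of jar, garlic_keeper, tongs_big, tongs_small, oil's own z axis and vertical below 0.15 rad); the robot touches nothing.
It fails at once if the clip is moved out of its parked place before the leaf is down (value of joint clip above 0.5 rad and value of joint leaf below 2.95 rad).
It fails at once if the leaf is slammed or flung (faster than 5 rad/s) (velocity of joint leaf above 5 rad/s or velocity of joint leaf below -5 rad/s).
It fails at once if the leaf, clip or stand is pinched or pressed hard (over 60 N) (contact force between the fingers and stand above 60 N).
It fails at once if the stand is shoved, tipped or lifted (distance of stand from where it was at the start of the episode above 0.04 m or height (world z) of stand above 0.012 m or angle between stand's own z axis and vertical above 0.08 rad).
It fails at once if a bystander is moved more than 30 mm (pushed, lifted or tipped) (distance of any of jar, garlic_keeper, tongs_big, tongs_small, oil from where it was at the start of the episode above 0.03 m).
It also fails if it takes over 51 s, if anything falls off the work surface, if the arm or the gripper's body presses on something with over 40 N, if the wrist force passes 120 N, or if a joint passes its speed limit or range.

## Working session

There is one attempt and no reset: what is moved stays moved. The work goes in short steps, Python scripts to look and compute and a shell command to move; the robot and the scene stay as the last step left them, time stands still between calls to the robot, and variables do not carry over. Pictures are saved under pics/ and viewed, about 8 in all and at most 12, crops included, and the job is handed in when it is done.

```bash
ls; mkdir -p pics
cat > h.py <<'E'
import numpy as np, cv2
from workcell import bot
def ray(cam,uv):
    c=bot.get_calibration(cam);K=np.array(c["intrinsics"]);T=np.array(c["pose"])
    p=cv2.undistortPoints(np.array([[uv]],float),K,np.array(c["D"]))[0,0]
    return T[:3,3],T[:3,:3]@np.array([p[0],p[1],1])
def atz(cam,uv,z):
    o,d=ray(cam,uv);return o+d*(z-o[2])/d[2]
def proj(cam,P):
    c=bot.get_calibration(cam);T=np.linalg.inv(np.array(c["pose"]))
    return cv2.projectPoints(np.array(P,float).reshape(-1,3),cv2.Rodrigues(T[:3,:3])[0],T[:3,3],np.array(c["intrinsics"]),np.array(c["D"]))[0][:,0]
E
python3 - <<'E'
from h import *
ims=[]
for c in("scene","top"):
    im=bot.camera(c);cv2.imwrite(f"pics/{c}0.png",im[...,::-1])
    print(c,np.array(bot.get_calibration(c)["pose"]).round(3)[:3].tolist())
    for n,z in dict(stand=0,spine=.028,leaf_edge=.13,clip_pivot=.035,clip_peg=.078,jar=0,garlic_keeper=0,tongs_big=0,tongs_small=0,oil=0).items():
        r=bot.mark_of(c,n)
        for a in r[:2]: print(n,round(a["confidence"],2),np.round(a["uv"],1),atz(c,a["uv"],z).round(3))
print(bot.get_obs())
E
```

```text
pics
scene [[0.661, 0.551, -0.509, 1.159], [0.75, -0.469, 0.466, -0.533], [0.018, -0.69, -0.724, 0.932]]
stand 0.7 [259.6 202.2] [ 0.537  0.042 -0.   ]
spine 0.98 [260.1 197.9] [0.543 0.038 0.028]
spine 0.71 [307.8 167.2] [0.541 0.261 0.028]
leaf_edge 0.82 [229.2 177.1] [ 0.49 -0.04  0.13]
clip_pivot 0.46 [299.1 167.5] [0.528 0.23  0.035]
clip_peg 0.45 [308.3 167.4] [0.577 0.217 0.078]
jar 0.67 [316.3 233.3] [0.745 0.089 0.   ]
tongs_big 0.62 [303.8 129. ] [ 0.356  0.437 -0.   ]
tongs_small 0.92 [ 98.2 242.3] [ 0.347 -0.431  0.   ]
oil 0.89 [352.5 152.6] [0.575 0.473 0.   ]
top [[0.003, -0.995, 0.102, 0.402], [-1.0, -0.003, 0.001, 0.002], [-0.001, -0.102, -0.995, 1.297]]
stand 0.75 [250.3 189.9] [0.543 0.033 0.   ]
spine 0.74 [253.9 192.6] [0.531 0.021 0.028]
leaf_edge 0.91 [281.1 185.8] [ 0.541 -0.058  0.13 ]
clip_pivot 0.49 [189.3 196.2] [0.519 0.222 0.035]
clip_peg 0.7 [188.1 174.7] [0.58  0.219 0.078]
jar 0.88 [235.6 130.6] [0.736 0.082 0.   ]
garlic_keeper 0.7 [283.2 133.4] [ 0.727 -0.072  0.   ]
tongs_big 0.66 [124.3 244.7] [0.367 0.433 0.   ]
tongs_big 0.54 [116.  181.9] [0.568 0.468 0.   ]
tongs_small 0.59 [395.6 251.5] [ 0.347 -0.429  0.   ]
oil 0.74 [117.9 180.5] [0.572 0.462 0.   ]
oil 0.5 [250.6 189.6] [0.544 0.032 0.   ]
{'time': 1.1, 'q': array([6.32002134e+01, 4.97823723e+00, 1.00781468e+01, 9.50997022e+01,
       5.72080851e-04, 8.99994020e+01]), 'qd': array([-0.02857301,  0.03856992, -0.01781263,  0.09474625, -0.00086337,
        0.14387998]), 'joint_efforts': array([-2.01633120e-03, -5.20118451e+01,  4.64858580e+01,  1.91639796e-03,
       -7.71647365e-05,  2.95002700e-06]), 'ee_pos': array([0.24797551, 0.49091893, 0.2312899 ]), 'tcp_rot': array([ 1.79999793e+02, -5.72078687e-04,  1.53200811e+02]), 'wrist_force': array([-0.0685453 ,  0.26690549, -0.37425707]), 'torque': array([ 0.02849324, -0.03288197, -0.03299564]), 'opening': 0.08492884378012666}
```

```bash
python3 -c "
import cv2,numpy as np
cv2.imwrite('pics/both0.png',cv2.resize(np.vstack([cv2.imread('pics/scene0.png'),cv2.imread('pics/top0.png')]),None,fx=.78,fy=.78))"
```

```text
(no output)
```

View pics/both0.png

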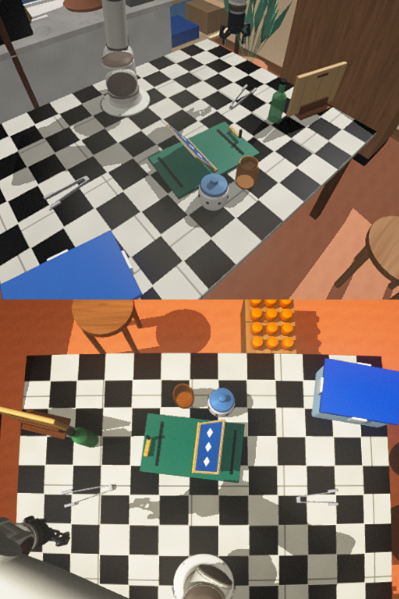

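The pictures show the stand at the centre, with its leaf raised on the right (world -y) half. The clip is at the far left edge, and the jar and garlic keeper are just beyond it. I'll fit the stand pose from the marks and the green outline.

```bash
cat > fit.py <<'E'
from h import *
from scipy.optimize import least_squares
def frame(p):
    c,s=np.cos(p[2]),np.sin(p[2]);R=np.array([[c,-s,0],[s,c,0],[0,0,1]]);t=np.array([p[0],p[1],0])
    return lambda q:(R@np.array(q,float).T).T+t
def pts(p):
    f=frame(p);a,b=p[3],p[4]
    return dict(stand=f([0,0,0]),spine=f([0,0,.028]),leaf_edge=f([0,-.165*np.cos(a),.028+.165*np.sin(a)]),
      clip_pivot=f([-.05,.195,.035]),clip_peg=f([-.05+.065*np.cos(b),.195-.065*np.sin(b),.078]))
E
python3 - <<'E'
from fit import *
obs=[];cor={}
for c in("scene","top"):
    im=bot.camera(c)
    for n in("spine","leaf_edge","clip_pivot","clip_peg","stand"):
        r=bot.mark_of(c,n)
        if r: obs.append((c,n,r[0]["uv"]))
    hsv=cv2.cvtColor(im,cv2.COLOR_RGB2HSV)
    if c=="top":
        r=bot.masks_of(c,"stand")[0];m=r["pixels"].astype(np.uint8)
        print(r["confidence"],r["extent"])
        cs,_=cv2.findContours(m,0,1);k=max(cs,key=cv2.contourArea)
        box=cv2.boxPoints(cv2.minAreaRect(k));W=np.array([atz(c,b,.02)[:2] for b in box]);print(W.round(3).tolist())
        print([round(float(np.linalg.norm(W[i]-W[i-1])),3) for i in range(4)], W.mean(0))
def res(p):
    P=pts(p);return np.concatenate([proj(c,P[n])[0]-uv for c,n,uv in obs])
s=least_squares(res,[.537,.03,-.17,.8,.1],loss="soft_l1")
print(s.x.round(3));print([(c,n,e) for (c,n,_),e in zip(obs,s.fun.reshape(-1,2).round(1).tolist())])
f=frame(s.x)
print("corners",f([[-.12,-.185,.02],[.12,-.185,.02],[.12,.215,.02],[-.12,.215,.02]]).round(3).tolist())
im=cv2.imread("pics/top0.png");
for q in f([[-.12,-.185,.02],[.12,-.185,.02],[.12,.215,.02],[-.12,.215,.02]]): cv2.circle(im,tuple(int(v) for v in proj("top",q)[0]),1,(0,0,255),-1)
L=lambda r,x,a:[x,-r*np.cos(a),.028+r*np.sin(a)]
a=s.x[3]
for q in f([L(.165,-.1,a),L(.165,.1,a),L(.01,-.1,a),L(.01,.1,a)]): cv2.circle(im,tuple(int(v) for v in proj("top",q)[0]),1,(0,255,255),-1)
i2=cv2.imread("pics/scene0.png")
for q in f([[-.12,-.185,.02],[.12,-.185,.02],[.12,.215,.02],[-.12,.215,.02]]): cv2.circle(i2,tuple(int(v) for v in proj("scene",q)[0]),1,(0,0,255),-1)
for q in f([L(.165,-.1,a),L(.165,.1,a),L(.01,-.1,a),L(.01,.1,a)]): cv2.circle(i2,tuple(int(v) for v in proj("scene",q)[0]),1,(0,255,255),-1)
cv2.imwrite("pics/fit.png",np.hstack([cv2.resize(im[110:260,150:340],None,fx=2,fy=2),cv2.resize(i2[110:260,170:360],None,fx=2,fy=2)]))
E
```

```text
0.89 [177.8, 144.4, 312.8, 239.3]
[[0.441, 0.258], [0.691, 0.236], [0.646, -0.172], [0.398, -0.142]]
[0.403, 0.251, 0.411, 0.25] [0.54403974 0.04498334]
[ 0.54   0.031 -0.097  0.994 -0.036]
[('scene', 'spine', [-2.2, 0.9]), ('scene', 'leaf_edge', [0.9, 1.1]), ('scene', 'clip_pivot', [0.3, -0.8]), ('scene', 'clip_peg', [12.3, 1.8]), ('scene', 'stand', [-0.9, -1.6]), ('top', 'spine', [-1.9, -2.8]), ('top', 'leaf_edge', [-0.2, 0.7]), ('top', 'clip_pivot', [-0.2, 0.6]), ('top', 'clip_peg', [0.3, 0.5]), ('top', 'stand', [1.3, 0.1])]
corners [[0.403, -0.141, 0.02], [0.642, -0.165, 0.02], [0.681, 0.234, 0.02], [0.442, 0.257, 0.02]]
```

View pics/fit.png

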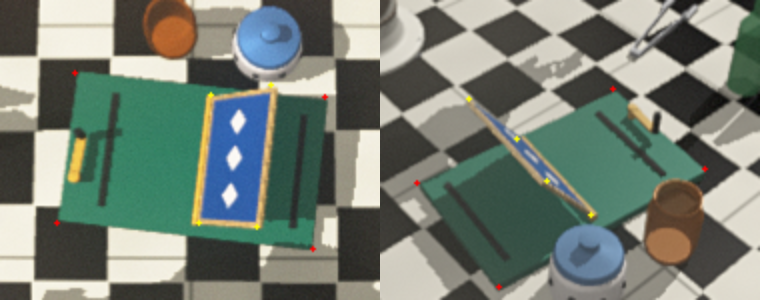

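The fit matches both views: stand at (0.542, 0.031), yaw -0.097, leaf about 1.0 rad, clip about 0. I'll turn the tool so its x axis lies along stand +y and its y axis along stand +x, with the fingers shut.

```bash
R='[0,0,0,0,0,0.12,0]'; python3 -m pendant '[[[0,0,0,0,0,0.12,0],[0,0,0,0,0,0.12,0],[0,0,0,0,0,0.12,0],[0,0,0,0,0,0.12,0],[0,0,0,0,0,0.12,0]]]'; python3 -m pendant '[[[0,0,0,0,0,0.12,0],[0,0,0,0,0,0.12,0],[0,0,0,0,0,0.12,0],[0,0,0,0,0,0.12,0],[0,0,0,0,0,0.12,0]]]'
cat > st.py <<'E'
from fit import *
o=bot.get_obs();P=np.array([.542,.031]);c,s=np.cos(-.097),np.sin(-.097)
d=o["ee_pos"][:2]-P
print("t",round(o["time"],2),"stand xy mm",round((c*d[0]+s*d[1])*1e3,1),round((-s*d[0]+c*d[1])*1e3,1),"z",round(o["ee_pos"][2]*1e3,1),"rpy",np.round(o["tcp_rot"],1),"F",np.round(o["wrist_force"],1),"op",round(o["opening"],3),"q1,6",o["q"][[0,5]].round(0))
E
python3 st.py
```

```text
time: 2.17
ee_pos: [0.248, 0.4909, 0.2313]
tcp_rot: [180.0, -0.0, 117.7]
wrist_force: [0.7, -0.6, 0.7]
opening: 0.0256
time: 2.58
ee_pos: [0.248, 0.4909, 0.2313]
tcp_rot: [-180.0, -0.0, 81.9]
wrist_force: [-0.3, -0.2, 0.9]
opening: 0.0
t 2.58 stand xy mm -337.2 429.3 z 231.3 rpy [-180.    -0.    81.9] F [-0.3 -0.2  0.9] op 0.0 q1,6 [ 63. 161.]
```

```bash
python3 -m pendant '[[[-3.5,2.1,0,0,0,-0.044,0],[-3.5,2.1,0,0,0,0,0],[-3.5,2.1,0,0,0,0,0],[-3.5,2.1,0,0,0,0,0],[-3.5,2.1,0,0,0,0,0]]]'; python3 -m pendant '[[[-3.5,2.1,0,0,0,0,0],[-3.5,2.1,0,0,0,0,0],[-3.5,2.1,0,0,0,0,0],[-3.5,2.1,0,0,0,0,0],[-3.5,2.1,0,0,0,0,0]]]'; python3 st.py
```

```text
time: 3.0
ee_pos: [0.3307, 0.3045, 0.2281]
tcp_rot: [-179.9, 0.1, 84.0]
wrist_force: [0.5, 0.1, -0.1]
opening: -0.0
time: 3.42
ee_pos: [0.4166, 0.1143, 0.2292]
tcp_rot: [179.9, -0.0, 84.2]
wrist_force: [0.8, 0.9, 0.0]
opening: 0.0002
t 3.42 stand xy mm -132.8 70.8 z 229.2 rpy [179.9  -0.   84.2] F [0.8 0.9 0. ] op 0.0 q1,6 [ 15. 111.]
```

```bash
python3 -m pendant '[[[-3.5,2.1,0,0,0,0,0],[-3.5,2.1,0,0,0,0,0],[-3.5,2.1,0,0,0,0,0],[-3.5,2.1,0,0,0,0,0],[-3.5,2.1,0,0,0,0,0]]]'; python3 -m pendant '[[[-3,1.5,0,0,0,0,0],[-2,1,0,0,0,0,0],[0,0,0,0,0,0,0]]]'; python3 st.py
```

```text
time: 3.83
ee_pos: [0.5026, -0.0757, 0.2309]
tcp_rot: [179.7, -0.1, 84.1]
wrist_force: [1.2, 1.3, 0.9]
opening: 0.0003
time: 4.08
ee_pos: [0.5245, -0.1375, 0.2296]
tcp_rot: [179.7, 0.0, 83.8]
wrist_force: [0.9, -0.7, -0.5]
opening: -0.0003
t 4.08 stand xy mm -1.1 -169.4 z 229.6 rpy [179.7   0.   83.8] F [ 0.9 -0.7 -0.5] op -0.0 q1,6 [-15.  82.]
```

Position is y -169, clear behind the leaf edge (about -95). I'll descend to z 0.15, then approach.

```bash
python3 -m pendant '[[[0,0,3,0,0,0,0],[0,0,3,0,0,0,0],[0,0,2,0,0,0,0],[2,0,0,0,0,0,0],[1.5,0,0,0,0,0,0]]]'; python3 st.py;  python3 -m pendant '[[[1.2,0,0,0,0,0,0],[1.2,0,0,0,0,0,0],[1.2,0,0,0,0,0,0],[1.2,0,0,0,0,0,0],[1.2,0,0,0,0,0,0]]]'; python3 st.py
python3 - <<'E'
from h import *
ims=[bot.camera(c)[90:280,140:380,::-1] for c in("scene","top")]
cv2.imwrite("pics/p1.png",cv2.resize(np.hstack(ims),None,fx=1.6,fy=1.6))
E
```

```text
time: 4.5
ee_pos: [0.529, -0.106, 0.1462]
tcp_rot: [179.6, 0.1, 83.3]
wrist_force: [-0.1, -0.5, 1.0]
opening: 0.0004
t 4.5 stand xy mm 0.3 -137.6 z 146.2 rpy [1.796e+02 1.000e-01 8.330e+01] F [-0.1 -0.5  1. ] op 0.0 q1,6 [-11.  85.]
time: 4.92
ee_pos: [0.5362, -0.0418, 0.1475]
tcp_rot: [179.5, 0.2, 83.3]
wrist_force: [-0.3, -3.2, 2.2]
opening: 0.0002
t 4.92 stand xy mm 1.3 -73.0 z 147.5 rpy [179.5   0.2  83.3] F [-0.3 -3.2  2.2] op 0.0 q1,6 [-4. 92.]
```

View pics/p1.png

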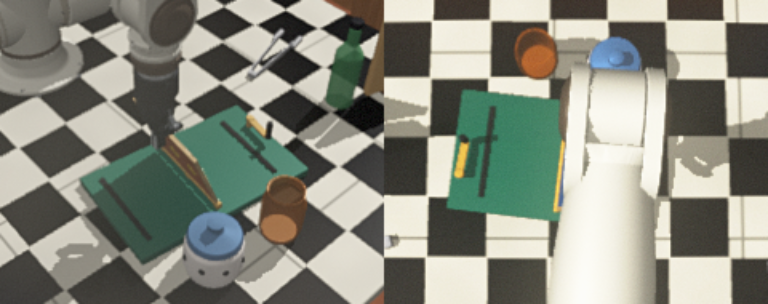

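The finger is in contact (about 3 N) and the leaf is rising; the stand hasn't shifted. I'll keep pushing at constant height past upright.

```bash
python3 -m pendant '[[[1.4,0,0,0,0,0,0],[1.4,0,0,0,0,0,0],[1.4,0,0,0,0,0,0],[1.4,0,0,0,0,0,0],[1.4,0,0,0,0,0,0]]]'; python3 st.py;  python3 -m pendant '[[[1.4,0,0,0,0,0,0],[1.4,0,0,0,0,0,0],[1.4,0,0,0,0,0,0],[1.2,0,0,0,0,0,0]]]'; python3 st.py
```

```text
time: 5.43
ee_pos: [0.5458, 0.0282, 0.1546]
tcp_rot: [179.0, 0.2, 83.3]
wrist_force: [0.1, -2.4, -2.2]
opening: 0.0003
t 5.43 stand xy mm 4.0 -2.5 z 154.6 rpy [179.    0.2  83.3] F [ 0.1 -2.4 -2.2] op 0.0 q1,6 [  3. 100.]
time: 5.77
ee_pos: [0.5519, 0.0838, 0.1537]
tcp_rot: [179.1, 0.3, 83.2]
wrist_force: [0.3, -1.2, -0.6]
opening: -0.0001
t 5.77 stand xy mm 4.7 53.5 z 153.7 rpy [179.1   0.3  83.2] F [ 0.3 -1.2 -0.6] op -0.0 q1,6 [  9. 106.]
```

```bash
python3 -m pendant '[[[0.7,0,0.8,0,0,0,0],[0.7,0,0.8,0,0,0,0],[0.8,0,0.8,0,0,0,0],[0.8,0,0.8,0,0,0,0],[0.7,0,0.8,0,0,0,0]]]'; python3 st.py;  python3 -m pendant '[[[0.7,0,0.8,0,0,0,0],[0.6,0,0.8,0,0,0,0],[0.6,0,0.8,0,0,0,0],[0.5,0,0.9,0,0,0,0],[0.4,0,0.9,0,0,0,0]]]'; python3 st.py
```

```text
time: 6.18
ee_pos: [0.5579, 0.1241, 0.1111]
tcp_rot: [179.0, 0.2, 83.3]
wrist_force: [-0.4, -0.0, 1.9]
opening: -0.0002
t 6.18 stand xy mm 6.8 94.2 z 111.1 rpy [179.    0.2  83.3] F [-0.4 -0.   1.9] op -0.0 q1,6 [ 13. 110.]
time: 6.6
ee_pos: [0.5614, 0.1544, 0.0629]
tcp_rot: [179.1, 0.3, 83.3]
wrist_force: [0.1, -0.9, 0.7]
opening: -0.0
t 6.6 stand xy mm 7.4 124.7 z 62.9 rpy [179.1   0.3  83.3] F [ 0.1 -0.9  0.7] op -0.0 q1,6 [ 16. 112.]
```

```bash
python3 -m pendant '[[[0,0,0.7,0,0,0,0],[0,0,0.6,0,0,0,0],[0,0,0.6,0,0,0,0],[0,0,0.4,0,0,0,0]]]'; python3 st.py
```

```text
time: 6.93
ee_pos: [0.5613, 0.1553, 0.0357]
tcp_rot: [179.2, 0.2, 83.3]
wrist_force: [0.7, 0.3, 0.9]
opening: -0.0002
t 6.93 stand xy mm 7.1 125.6 z 35.7 rpy [179.2   0.2  83.3] F [0.7 0.3 0.9] op -0.0 q1,6 [ 16. 112.]
```

```bash
python3 -m pendant '[[[0,0,0.2,0,0,0,0],[0,0,0.2,0,0,0,0]]]'; python3 -m pendant '[[[0,0,0.1,0,0,0,0],[0,0,0,0,0,0,0]]]';  python3 st.py
```

```text
time: 7.1
ee_pos: [0.5613, 0.1551, 0.0312]
tcp_rot: [179.2, 0.2, 83.3]
wrist_force: [-6.9, -1.3, 27.9]
opening: -0.0001
time: 7.27
ee_pos: [0.5614, 0.155, 0.0321]
tcp_rot: [179.2, 0.1, 83.3]
wrist_force: [-0.5, -0.1, 0.0]
opening: -0.0003
t 7.27 stand xy mm 7.3 125.3 z 32.1 rpy [1.792e+02 1.000e-01 8.330e+01] F [-0.5 -0.1  0. ] op -0.0 q1,6 [ 16. 112.]
```

The leaf met its stop (28 N peak, now relaxed). I'll lift, pass over the peg, check by camera, then push the clip.

```bash
python3 -m pendant '[[[0,0,-2,0,0,0,0],[0,0,-4,0,0,0,0],[0,0,-4,0,0,0,0],[3,0.3,0,0,0,0,0],[3.5,0.4,0,0,0,0,0]]]'; python3 -m pendant '[[[3.5,0.4,0,0,0,0,0],[2.5,0.4,0,0,0,0,0],[0,0,0,0,0,0,0]]]';  python3 st.py
python3 - <<'E'
from fit import *
ims=[bot.camera(c)[90:280,140:380,::-1] for c in("scene","top")]
for c in("scene","top"):
    for n,z in dict(spine=.028,leaf_edge=.028,clip_pivot=.035,clip_peg=.078).items():
        r=bot.mark_of(c,n)
        if r: print(c,n,round(r[0]["confidence"],2),np.round(r[0]["uv"]),atz(c,r[0]["uv"],z).round(3))
P=pts([.542,.031,-.097,np.pi,0]); print({k:v.round(3).tolist() for k,v in P.items()})
cv2.imwrite("pics/p2.png",cv2.resize(np.hstack(ims),None,fx=1.6,fy=1.6))
E
```

```text
time: 7.68
ee_pos: [0.5736, 0.2144, 0.1365]
tcp_rot: [179.2, 0.3, 82.9]
wrist_force: [1.2, 0.3, -1.5]
opening: 0.0003
time: 7.93
ee_pos: [0.5916, 0.2793, 0.1395]
tcp_rot: [178.9, 0.0, 82.9]
wrist_force: [0.4, 0.2, 0.0]
opening: -0.0001
t 7.93 stand xy mm 25.3 252.0 z 139.5 rpy [178.9   0.   82.9] F [0.4 0.2 0. ] op -0.0 q1,6 [ 26. 123.]
scene spine 0.93 [260. 199.] [0.548 0.034 0.028]
scene leaf_edge 0.88 [297. 174.] [0.541 0.21  0.028]
scene clip_pivot 0.55 [295. 165.] [0.511 0.228 0.035]
scene clip_peg 0.43 [308. 168.] [0.577 0.217 0.078]
top spine 0.62 [252. 192.] [0.532 0.028 0.028]
top leaf_edge 0.89 [198. 183.] [0.562 0.197 0.028]
top clip_pivot 0.7 [281. 135.] [ 0.714 -0.063  0.035]
top clip_peg 0.61 [189. 180.] [0.565 0.217 0.078]
{'stand': [0.542, 0.031, 0.0], 'spine': [0.542, 0.031, 0.028], 'leaf_edge': [0.558, 0.195, 0.028], 'clip_pivot': [0.511, 0.23, 0.035], 'clip_peg': [0.576, 0.224, 0.078]}
```

View pics/p2.png

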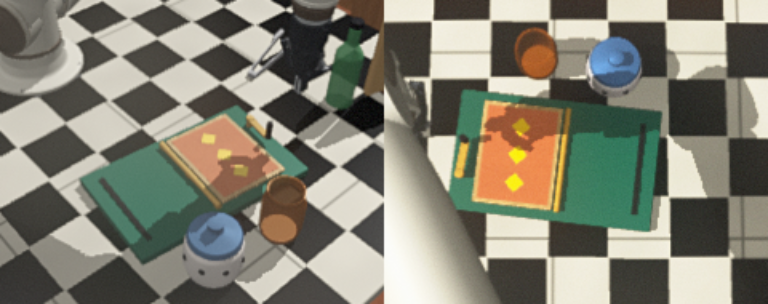

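The leaf lies flat with its terracotta face up, the stand hasn't moved and the clip is still parked. Next I go down behind the peg and push it along its arc.

```bash
python3 -m pendant '[[[0,0,3,0,0,0,0],[0,0,3,0,0,0,0],[0,0,2.5,0,0,0,0],[-1,0,0,0,0,0,0],[-1.2,0,0,0,0,0,0]]]'; python3 st.py;  python3 -m pendant '[[[-1.2,0,0,0,0,0,0],[-1.2,0,0,0,0,0,0],[-1.2,0,0,0,0,0,0],[0,0,0,0,0,0,0]]]'; python3 st.py
```

```text
time: 8.85
ee_pos: [0.5907, 0.2519, 0.0551]
tcp_rot: [178.7, -0.1, 82.7]
wrist_force: [0.7, 0.1, 1.0]
opening: 0.0002
t 8.85 stand xy mm 27.1 224.6 z 55.1 rpy [ 1.787e+02 -1.000e-01  8.270e+01] F [0.7 0.1 1. ] op 0.0 q1,6 [ 23. 121.]
time: 9.18
ee_pos: [0.5866, 0.2096, 0.0604]
tcp_rot: [178.5, -0.2, 82.5]
wrist_force: [-0.7, -0.4, -0.4]
opening: 0.0001
t 9.18 stand xy mm 27.1 182.1 z 60.4 rpy [178.5  -0.2  82.5] F [-0.7 -0.4 -0.4] op 0.0 q1,6 [ 20. 117.]
```

```bash
python3 -m pendant '[[[-0.8,-0.6,0.5,0,0,0,0],[-0.9,-0.8,0.3,0,0,0,0],[-0.8,-0.9,0.1,0,0,0,0],[-0.8,-1,0,0,0,0,0]]]'; python3 st.py
python3 - <<'E'
from h import *
ims=[bot.camera(c)[110:230,y:y+160,::-1] for c,y in(("scene",230),("top",150))]
cv2.imwrite("pics/p3.png",cv2.resize(np.hstack(ims),None,fx=2.4,fy=2.4))
E
```

```text
time: 9.52
ee_pos: [0.5534, 0.1795, 0.0557]
tcp_rot: [177.9, -0.5, 82.4]
wrist_force: [1.1, 2.8, -0.7]
opening: 0.0001
t 9.52 stand xy mm -3.1 148.9 z 55.7 rpy [177.9  -0.5  82.4] F [ 1.1  2.8 -0.7] op 0.0 q1,6 [ 18. 116.]
```

View pics/p3.png

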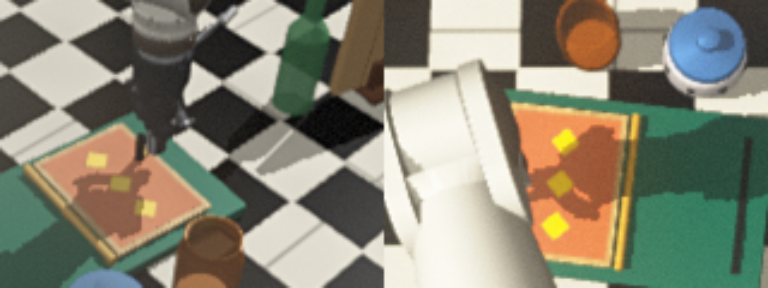

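The black peg (scene crop, about 140,145) sits just ahead of the finger, so the clip is more than half across. I'll finish the arc.

```bash
python3 -m pendant '[[[-0.8,-0.8,0,0,0,0,0],[-0.6,-0.8,0,0,0,0,0],[-0.2,-0.7,0,0,0,0,0]]]'; python3 st.py;  python3 -m pendant '[[[0,-0.4,0,0,0,0,0],[0,-0.2,0,0,0,0,0]]]'; python3 st.py
```

```text
time: 9.87
ee_pos: [0.5298, 0.1666, 0.0575]
tcp_rot: [177.6, -0.6, 82.3]
wrist_force: [1.6, 1.0, 0.4]
opening: 0.0001
t 9.87 stand xy mm -25.2 133.8 z 57.5 rpy [177.6  -0.6  82.3] F [1.6 1.  0.4] op 0.0 q1,6 [ 18. 115.]
time: 10.03
ee_pos: [0.5253, 0.167, 0.0583]
tcp_rot: [177.3, -0.6, 82.3]
wrist_force: [11.2, -2.4, -8.1]
opening: 0.0003
t 10.03 stand xy mm -29.8 133.7 z 58.3 rpy [177.3  -0.6  82.3] F [11.2 -2.4 -8.1] op 0.0 q1,6 [ 18. 116.]
```

The clip is at its hard stop (11 N at stand x -30, as computed for 1.57). I'll back off, lift clear and check.

```bash
python3 -m pendant '[[[0,1,0,0,0,0,0],[0,1.5,0,0,0,0,0],[0,0,-3,0,0,0,0],[0,0,-4,0,0,0,0],[0,0,-4,0,0,0,0]]]'; python3 -m pendant '[[[3.5,0,-1,0,0,0,0],[3.5,0,-1,0,0,0,0],[3.5,0,0,0,0,0,0],[3.5,0,0,0,0,0,0],[0,0,0,0,0,0,0]]]'; python3 st.py
python3 - <<'E'
from fit import *
ims=[bot.camera(c)[90:260,150:370,::-1] for c in("scene","top")]
for c in("scene","top"):
    for n,z in dict(stand=0,leaf_edge=.028,clip_pivot=.035,clip_peg=.078).items():
        r=bot.mark_of(c,n)
        if r: print(c,n,round(r[0]["confidence"],2),atz(c,r[0]["uv"],z).round(3))
P=pts([.542,.031,-.097,np.pi,1.57]); print({k:v.round(3).tolist() for k,v in P.items()})
cv2.imwrite("pics/p4.png",cv2.resize(np.hstack(ims),None,fx=1.8,fy=1.8))
E
```

```text
time: 10.45
ee_pos: [0.5435, 0.1628, 0.1633]
tcp_rot: [178.1, -0.3, 82.3]
wrist_force: [1.3, 0.7, -0.1]
opening: -0.0001
time: 10.87
ee_pos: [0.5679, 0.3078, 0.198]
tcp_rot: [177.3, -0.8, 82.0]
wrist_force: [1.2, -0.2, -0.0]
opening: 0.0003
t 10.87 stand xy mm -1.0 278.0 z 198.0 rpy [177.3  -0.8  82. ] F [ 1.2 -0.2 -0. ] op 0.0 q1,6 [ 29. 127.]
scene stand 0.56 [0.549 0.025 0.   ]
scene leaf_edge 0.58 [0.561 0.194 0.028]
scene clip_pivot 0.7 [0.594 0.426 0.035]
top stand 0.79 [0.545 0.036 0.   ]
top leaf_edge 0.87 [0.557 0.207 0.028]
top clip_pivot 0.69 [0.505 0.22  0.035]
top clip_peg 0.47 [0.502 0.164 0.078]
{'stand': [0.542, 0.031, 0.0], 'spine': [0.542, 0.031, 0.028], 'leaf_edge': [0.558, 0.195, 0.028], 'clip_pivot': [0.511, 0.23, 0.035], 'clip_peg': [0.505, 0.165, 0.078]}
```

View pics/p4.png

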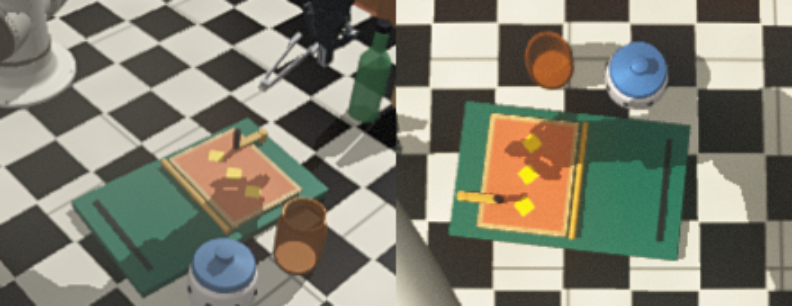

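The leaf is flat and the clip lies across it, with its peg at (0.502, 0.164) against a predicted (0.505, 0.165). The bystanders stand as before and the arm is clear.

```bash
python3 -c "
from workcell import bot
print(bot.job_done())"
```

```text
the job is handed in; nothing more can be done
None
```

The leaf is over its spine and flat on the other side, and the wind clip is swung across it. I handed the job in at about 11 s of the 51 s; no verdict is reported.

- **Leaf:** I pushed it with the shut fingers until it met its stop. The highest wrist force I read was about 28 N, as it reached the stop. The picture afterwards shows it flat with the terracotta face up and the clip still parked.
- **Clip:** I pushed the black peg from behind until the clip met its stop, with about 11 N read there. The last top view puts the peg at (0.502, 0.164), against (0.505, 0.165) expected for fully across.
- **Stand and bystanders:** The stand shows no visible shift; its marks agree with the starting fit within about 1 cm, which is the networks' own scatter. The jar, garlic keeper, oil bottle and big tongs look as before. The small tongs lay outside the last cropped pictures, and the arm never went near them.
- **Checks that disagreed:** In the last check, the scene camera placed the clip pivot at (0.594, 0.426) and did not find the peg. The earlier top view also misplaced the pivot, at the garlic keeper. I ignored both, because the pictures and the other marks contradicted them.

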